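# Check the hardness probe on the reference block

## Robot

A 6-joint arm with a two-finger parallel gripper is mounted at the origin on a cart in front of the work surface, level with it; the furniture and walls round the work are solid. World frame = base frame: x ahead of the robot, y to its left, z up, the work surface at z = 0. Lengths are in m, angles in rad, forces in N, time in s.
With the tool pointing down it reaches from about 0.275 to 0.825 m from the base axis. Payload 4.9 kg.
Tool frame: the origin (TCP) lies midway between the tips of the shut fingers; the grasp point (between the pads) lies 19 mm behind it (grip_point_offset is the distance from the TCP to the grasp point, in m); z points along the fingers, y is the line along which they close (so a half turn about z gives the same grasp; the last joint's range is limited). The gripper opens to 85 mm and grips with 20 to 120 N. Pads are 22 mm wide; open, the fingers measure 114 mm over their backs; the gripper's body (76 mm by 85 mm) begins 54 mm behind the grasp point. The pads swing forward as they close: fully open they stand 13 mm farther back than shut.
Start: joints at [1.081, 0.326, -0.193, 1.052, 0, 1.437], TCP at [0.192, 0.516, 0.198] pointing down, gripper open.
Joint ranges: [-2.65, 2.65], [-0.97, 1.79], [-1.3, 1.35], [-1.93, 2.1], [-1.47, 1.37], [-3.14, 3.14]. Speed limits (rad/s): [2.57, 2.57, 3.14, 3.14, 3.14, 3.14].

## Interface

Orientations are given as a rotation vector (axis times angle).
In Python, from cell import * gives the robot as it stands. Calls block until the motion is done:
- movep(position, orientation): joint-space move of the TCP to a pose.
- move_l(position, velocity=0.15, rot=None, until_force=None): straight line of the TCP; rot=None keeps the orientation; velocity is the mean speed in m/s. With until_force (N) it stops when the force on the tool has changed by that much, and returns True; else False.
- set_joints(angles): joint-space move.
- let_go() and grab(newtons=None): open the fingers fully, or close them until they stop; newtons is the grip in N (None keeps the last).
- sleep(seconds).
- ik(position, orientation): joint angles nearest the present ones, or None.
- get_state(): the state.
- grab_frame(name): name is "scene" or "top"; returns a dict with "img" (420x560x3 uint8, red, green, blue), "fx", "fy", "cx", "cy" (pixels), "k1" (the pictures are not rectified: a ray, as slopes to the right and down, at radius r is drawn at 1 + k1 r^2 times it, then the intrinsics apply), "cam_to_world" (4x4, takes a point from camera to world coordinates). Camera axes: x right, y down, z forward; pixel columns grow to the right and rows downward; lengths in m; the calibration is good to about 2 mm. A picture is of the moment at which its call begins. There is no depth.
A pose or a line that the arm cannot do raises MotionError and nothing moves.
- sign_off(): hands the job in; it is judged then, once.
Trained networks look in the newest picture that a camera, given by its name, has taken for a name from the list of things; names that differ only in an ending like _2 or _b are one class to them, and where a whole thing is asked for, a point or a joint stands for the part that bears it (a point fixed in the world has none). Each returns a list of dicts, best first, with "score" (0 to 1); they miss things now and then, are a little off and sometimes report something else, mostly with a low value. They report only what shows in the picture. A call takes as long as a camera call. They do not tell look-alikes from the thing itself.
- spot_in(camera, name): "centre" ([column, row] in pixels, amid what is visible of it).
- silhouettes(camera, name): "mask" (420x560 bool, what is visible of it) and "centre" ([column, row] in pixels, amid what is visible of it).
- tip_of(camera, name): "centre" ([column, row] in pixels: a listed point, or the origin of a listed thing).
The state is a dict: "clock": time; "q": joint angles; "joint_velocities": joint speeds; "tau": joint torques, N m; "position": TCP position; "eef_rot": TCP orientation; "contact_force": force on the tool from outside, world axes, zero at the start; "wrist_torque": the same for the moment, N m; "finger_gap": opening from 0.0 (shut) to 1.0 (fully open); "grasp_force": force on a finger pad.
Only numpy, scipy, OpenCV 4.12 (cv2) and the standard library are available. Lean on these libraries where they do the work, as an engineer would, in place of code of your own. Each camera call takes 0.05 s, during which the arm holds its last target. There are 200 camera calls.

## Task

First set the red handle of the vacuum tap on the hold-down fixture so that it points at the green mark on its dial. Then take the blue hardness probe out of its slanted stand and press its sprung nose on the steel reference block, inside the orange ring (not the blue one), with the probe upright and about 4 N, so that the nose goes about halfway in. Finish still holding the probe there, steady, without shifting the block, the tap or the other things on the table.

Things in the scene. Friction and masses are not known exactly. Their poses are not given: they have to be found in the camera images.
- fixture: vacuum hold-down fixture, fixed: grey plate 120 (x) x 260 (y, +70 to -190) x 12 mm; round aluminium chuck, 88 mm diameter, top 30 mm above the table; 130 mm from it towards -y a brass tap under a white dial (disc 104 mm diameter, top at 43 mm, black ticks every 10 degrees, one wide green mark). Origin: on the table under the chuck's centre; z up
- tap (a joint): angle of the tap's red handle about its upright axis, rad, 0 to 1.57, growing counterclockwise seen from above. At 0 (shut) the handle points along the fixture's -x, at 1.57 (open) along its -y, away from the chuck. The green mark is at 1.047 (60 degrees). Starts near shut; stays where it is left (friction 0.08 N m)
- tap_axis (a point): point on the tap's turning axis at the top of the dial, 43 mm above the table; axes as the fixture's
- tap_grip (a point): middle of the red handle's blade, 24 mm out from the tap axis, 60 mm above the table; turns with it; x points along the blade to the axis, z up. Blade 10 mm thick, 22 mm high (49 to 71 mm above the table, 6 mm clear of the dial), reaching 36 mm out, with a white pointer at its end; hub 20 mm diameter, top at 73 mm. Pinch it from above, fingers either side of the blade
- block: round bright steel hardness reference block, 60 mm diameter, 12 mm thick, 0.25 kg, lying loose on the chuck, turned any way; so its top is 42 mm above the table. Origin: centre of its underside. Its flat top has two flush printed rings, orange at x = +15 mm and blue at x = -15 mm in the block's frame
- spot (a point): centre of the orange ring on the block's top face; the ring is 15 mm across outside, 11 mm inside
- stand: fixed probe stand: round steel foot 90 mm diameter, 10 mm thick; grey tube (35 mm outside, 25 mm inside, 50 mm long, open at both ends) between two aluminium cheeks (44 mm over both, across y, up to 73 mm above the table). The tube leans 20 degrees, its top towards the stand's -x. Origin: centre of the foot's underside
- stand_rim (a point): centre of the tube's upper rim, 85 mm above the table; axes as the stand's, not tilted
- probe: hardness probe, about 0.16 kg, loose in the stand's tube and leaning with it; draw it out along its axis by 70 mm. Origin: centre of the underside of its black collar, on the tube's rim; z runs along it to its cap. Collar 34 mm diameter, z 0 to 6 mm; round blue grip 26 mm diameter, z 6 to 76; black cap to z 84; steel barrel 22 mm diameter down to z -45, then sprung nose to z -67
- nose (a joint): how far the probe's sprung nose is pushed into the barrel, m: 0 out, 0.012 fully in. Spring: 1 N to start, then 0.5 N per mm, so 4 N at 6 mm (then the green line round the nose reaches the barrel's mouth) and 7 N fully in
- probe_tip (a point): the lowest point of the nose: a steel ball end of 3 mm radius on a 10 mm diameter nose, 67 mm below the collar's underside when the nose is out
- dropper_bottle: small amber dropper bottle, 37 mm diameter, 94 mm high, to be left alone; origin: centre of its underside
- black_sample: black mounted sample, a disc of 30 mm diameter, 19 mm high, to be left alone; origin: centre of its underside
- green_sample: green mounted sample, a disc of 32 mm diameter, 21 mm high, to be left alone; origin: centre of its underside
- jar: white jar with a blue lid, 52 mm diameter, 52 mm high, to be left alone; origin: centre of its underside
There are look-alikes about, which are no part of the job. There is more than one size of the block; the one meant has the size given above.

How it is judged:
On the way, in this order (a step that is already met when the one before it is completed fails the run):
1. the tap's handle points at the green mark (value of joint tap between 0.92 and 1.17 rad and velocity of joint tap between -0.1 and 0.1 rad/s), for 0.3 s.
2. the probe is drawn out of the stand and carried by the gripper (distance of probe from where it was at the start of the episode above 0.06 m and contact force between probe and stand below 0.1 N and contact force between probe and the fingers above 2 N), for 0.1 s.
3. the nose is pressed in the orange ring, probe upright, lightly (horizontal distance between probe_tip and spot below 0.006 m and distance between probe_tip and spot below 0.007 m and angle between probe's own z axis and vertical below 0.1 rad and contact force between probe and block between 2 and 6.5 N and contact force between probe and the fingers above 2 N), for 0.5 s.
At the end, for the whole second after the job is handed in: Tap within 7 degrees of the green mark; probe still gripped, at rest, upright within 0.10 rad, off stand and fixture, its tip within 6 mm of the orange ring's centre and pressing the block with 2 to 6.5 N; spot shifted under 6 mm, the four bystanders under 20 mm (all of step 3 and value of joint tap between 0.92 and 1.17 rad and linear speed of probe below 0.02 m/s and distance of spot from where it was at the start of the episode below 0.006 m and contact force between probe and stand below 0.1 N and contact force between probe and fixture below 0.1 N and distance of each of dropper_bottle, black_sample, green_sample, jar from where it was at the start of the episode below 0.02 m); the arm keeps its last pose, push and grip.
It fails at once if the probe is rammed onto the block (over 15 N) (contact force between probe and block above 15 N).
It fails at once if the block is pushed aside by 10 mm or more (distance of spot from where it was at the start of the episode above 0.01 m).
It fails at once if one of the bottle, jar or two samples standing by is pushed aside (distance of any of dropper_bottle, black_sample, green_sample, jar from where it was at the start of the episode above 0.03 m).
It also fails if it takes over 48 s, if anything falls off the work surface, if the arm or the gripper's body presses on something with over 40 N, if the wrist force passes 120 N, or if a joint passes its speed limit or range.

## Working session

There is one attempt and no reset: what is moved stays moved. The work goes in short steps, each a Python script; the robot and the scene stay as the last script left them, time stands still between calls to the robot, and variables do not carry over. Pictures are saved under pics/ and viewed, at most 10 in all, crops included, and the job is handed in when it is done.

```bash
mkdir -p pics; ls; cat > h.py <<'E'
from cell import *
import numpy as np, cv2
def save(f,name): cv2.imwrite('pics/'+name,cv2.cvtColor(f['img'],cv2.COLOR_RGB2BGR))
def K(f): return np.array([[f['fx'],0,f['cx']],[0,f['fy'],f['cy']],[0,0,1.]]),np.array([f['k1'],0,0,0,0.])
def ray(f,px):
    k,d=K(f); u=cv2.undistortPoints(np.array([[px]],float),k,d)[0,0]
    T=np.array(f['cam_to_world']); v=T[:3,:3]@np.array([u[0],u[1],1]); return T[:3,3],v/np.linalg.norm(v)
def atz(f,px,z):
    o,v=ray(f,px); return o+v*(z-o[2])/v[2]
def tri(obs):
    A=np.zeros((3,3));b=np.zeros(3);rs=[ray(f,p) for f,p in obs]
    for o,v in rs: P=np.eye(3)-np.outer(v,v);A+=P;b+=P@o
    x=np.linalg.solve(A,b); return x,[np.linalg.norm(np.cross(x-o,v)) for o,v in rs]
def proj(f,X):
    k,d=K(f);T=np.linalg.inv(np.array(f['cam_to_world']))
    return cv2.projectPoints(np.array([X],float),cv2.Rodrigues(T[:3,:3])[0],T[:3,3],k,d)[0][0,0]
E
python3 - <<'E'
from h import *
np.set_printoptions(precision=3,suppress=True)
print(get_state())
for c in('scene','top'):
    f=grab_frame(c);save(f,c+'1.png');print(c,f['fx'],f['k1'],np.array(f['cam_to_world']))
    for n in['fixture','tap','tap_axis','tap_grip','block','spot','stand','stand_rim','probe','dropper_bottle','black_sample','green_sample','jar']:
        print(n,[(np.round(d['centre']),round(d['score'],2)) for d in spot_in(c,n)[:4]],'|',[(np.round(d['centre'],1),round(d['score'],2)) for d in tip_of(c,n)[:4]])
E
```

```text
pics
{'clock': 0.0, 'q': array([ 1.081,  0.327, -0.194,  1.052, -0.   ,  1.437]), 'joint_velocities': array([-0.   ,  0.001, -0.001, -0.   ,  0.002, -0.001]), 'tau': array([ -0.   , -44.34 ,  26.244,   0.016,  -0.   ,   0.   ]), 'position': array([0.191, 0.515, 0.197]), 'eef_rot': array([-0.556, -3.091,  0.003]), 'contact_force': array([-0.21 , -0.665,  0.977]), 'wrist_torque': array([ 0.038,  0.015, -0.029]), 'grasp_force': 0.0, 'finger_gap': 1.0004917573190864}
scene 522.7018607103706 -0.03416960311933256 [[ 0.734 -0.495  0.465 -0.029]
 [-0.679 -0.552  0.484 -0.545]
 [ 0.017 -0.671 -0.741  1.01 ]
 [ 0.     0.     0.     1.   ]]
fixture [] | [(array([261. , 225.7]), 0.92)]Traceback (most recent call last):
  File "<stdin>", line 7, in <module>
ValueError: it knows: black_sample, block, dropper_bottle, fixture, green_sample, jar, probe, probe_tip, spot, stand, stand_rim, tap_axis, tap_grip
```

```bash
python3 - <<'E'
from h import *
np.set_printoptions(precision=3,suppress=True)
for c in('scene','top'):
    f=grab_frame(c);save(f,c+'1.png');print(c,f['fx'],f['k1'],np.array(f['cam_to_world']))
    for n in['fixture','tap_axis','tap_grip','block','spot','stand','stand_rim','probe','probe_tip','dropper_bottle','black_sample','green_sample','jar']:
        print(n,[(np.round(d['centre']),round(d['score'],2)) for d in spot_in(c,n)[:4]],'|',[(np.round(d['centre'],1),round(d['score'],2)) for d in tip_of(c,n)[:4]])
E
```

```text
scene 522.7018607103706 -0.03416960311933256 [[ 0.734 -0.495  0.465 -0.029]
 [-0.679 -0.552  0.484 -0.545]
 [ 0.017 -0.671 -0.741  1.01 ]
 [ 0.     0.     0.     1.   ]]
fixture [(array([292., 237.]), 0.55), (array([215., 165.]), 0.54)] | [(array([261.1, 228.4]), 0.87), (array([216.4, 170.4]), 0.38)]
tap_axis [(array([288., 241.]), 0.56)] | [(array([304.7, 239.1]), 0.91)]
tap_grip [(array([307., 234.]), 0.43)] | [(array([305.9, 239.3]), 0.43)]
block [(array([260., 220.]), 0.88), (array([194., 213.]), 0.65), (array([215., 267.]), 0.6)] | [(array([258.7, 221.3]), 0.61), (array([194.3, 215.2]), 0.57), (array([212.9, 269.3]), 0.51)]
spot [(array([259., 219.]), 0.98), (array([215., 264.]), 0.69), (array([192., 214.]), 0.67)] | [(array([261.8, 213. ]), 0.85), (array([208.6, 262.5]), 0.6), (array([186.6, 213.6]), 0.45)]
stand [(array([218., 169.]), 0.57)] | [(array([216.1, 170.7]), 0.66)]
stand_rim [(array([216., 163.]), 0.56)] | [(array([214.3, 147.6]), 0.6)]
probe [(array([208., 141.]), 0.77)] | [(array([214.4, 147.5]), 0.58), (array([273.7, 148.5]), 0.32)]
probe_tip [] | []
dropper_bottl
[... 1064 characters left out ...]
ray([144., 195.]), 0.88), (array([159., 122.]), 0.63)] | [(array([140.9, 196.9]), 0.63)]
stand_rim [(array([144., 194.]), 0.87)] | [(array([131.5, 189. ]), 0.76), (array([161.6, 123.9]), 0.16)]
probe [(array([128., 189.]), 0.79)] | [(array([206.4, 283.5]), 0.71), (array([131.5, 188.2]), 0.55)]
probe_tip [(array([141., 193.]), 0.62)] | []
dropper_bottle [(array([328., 141.]), 0.76)] | [(array([326.7, 142.2]), 0.69)]
black_sample [(array([209., 281.]), 0.44)] | [(array([208.1, 283.9]), 0.74)]
green_sample [(array([159., 122.]), 0.76)] | [(array([160.3, 123.1]), 0.67)]
jar [(array([396., 212.]), 0.81), (array([327., 141.]), 0.48)] | [(array([391.6, 215.7]), 0.72), (array([161.4, 124.6]), 0.35)]
```

View pics/scene1.png

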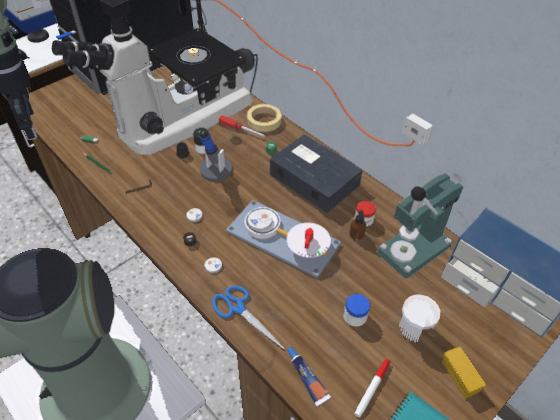

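View pics/top1.png

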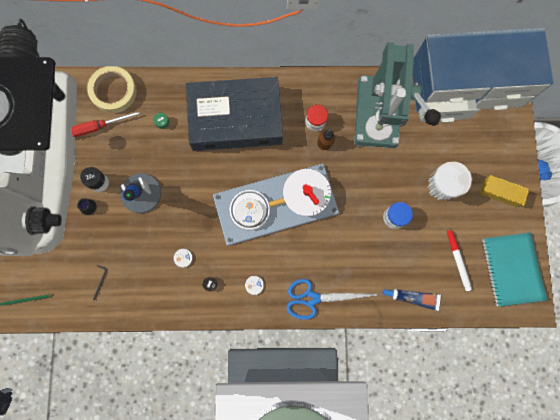

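Scene view: the fixture's chuck with the block is at (261,222), the tap dial at (308,240), the stand with the blue probe at (213,160). Top view: chuck (250,210), dial (307,193), stand (140,193).

Candidates:
- **Block:** the one on the chuck at top (250,210), or the small discs on the table at (183,259) and (255,285). I choose the chuck one.
- **Probe:** the blue one in the stand at (131,189), or the black objectives at (93,178) and (87,207). I choose the blue one.
- **Tap:** there is only one, the red handle at (310,193). The red-lidded jar (316,116) and the marker are distractors.

```bash
python3 - <<'E'
import cv2,numpy as np
s=cv2.imread('pics/scene1.png');t=cv2.imread('pics/top1.png')
def c(i,x,y,w,h): return cv2.resize(i[y:y+h,x:x+w],(400,300),interpolation=cv2.INTER_CUBIC)
a=np.vstack([np.hstack([c(s,235,190,100,75),c(t,220,158,120,90)]),np.hstack([c(s,173,120,80,60),c(t,100,165,80,60)])])
cv2.imwrite('pics/crop1.png',a)
E
```

```text
(no output)
```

View pics/crop1.png

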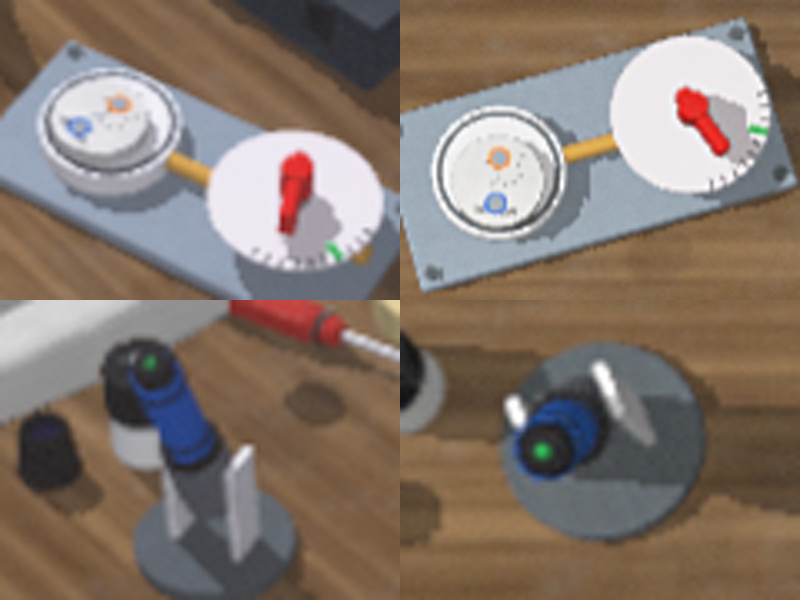

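The crop confirms the choices: the 60 mm block on the chuck has its orange ring at scene (265,216) / top (250,205), and the blue probe leans in the stand. The handle is near shut and the green mark is at top (327,197). Next I measure by colour centroids in both views.

```bash
cat > meas.py <<'E'
from h import *
np.set_printoptions(precision=4,suppress=True)
F={c:grab_frame(c) for c in('scene','top')}
def seg(f,box,lo,hi,big=True):
    x,y,w,h=box; hsv=cv2.cvtColor(f['img'],cv2.COLOR_RGB2HSV)[y:y+h,x:x+w]
    m=cv2.inRange(hsv,np.array(lo),np.array(hi))
    n,l,s,c=cv2.connectedComponentsWithStats(m)
    if n<2: return None,0,m
    i=1+np.argmax(s[1:,4]); return c[i]+[x,y],s[i,4],np.uint8(l==i)
B={'scene':dict(blk=(240,200,40,35),dial=(282,218,56,45),cap=(195,125,25,20),grip=(195,125,40,40)),
   'top':dict(blk=(230,185,40,45),dial=(280,165,56,55),cap=(120,180,20,20),grip=(110,170,50,45))}
C=dict(orange=('blk',(5,60,120),(22,255,255),.042),blue=('blk',(100,60,100),(125,255,255),.042),green=('dial',(50,80,80),(80,255,255),.043),
  capdot=('cap',(45,80,60),(85,255,255),None),bluegrip=('grip',(105,120,40),(125,255,255),None))
R={}
for n,(b,lo,hi,z) in C.items():
    o=[]
    for c,f in F.items():
        p,a,_=seg(f,B[c][b],lo,hi); 
        if p is not None:o.append((f,p));print(n,c,p,a,atz(f,p,z) if z else '')
    if len(o)==2: R[n]=tri(o); print('   tri',*R[n])
for c,f in F.items():
    p,a,m=seg(f,B[c]['dial'],(0,0,200),(180,50,255))
    x,y,_,_=B[c]['dial']; ct=max(cv2.findContours(m,0,1)[0],key=cv2.contourArea)
    W=np.array([atz(f,q+np.array([x,y]),.043)[:2] for q in cv2.convexHull(ct)[:,0].astype(float)],np.float32)
    e=cv2.minEnclosingCircle(W); print('dial',c,e)
    p,a,m=seg(f,B[c]['dial'],(0,150,100),(8,255,255)); print('red',c,p,a,atz(f,p,.065))
E
python3 meas.py
python3 - <<'E'
from h import *
for c in('scene','top'):
    f=grab_frame(c)
    for n in('stand_rim','probe','spot','tap_axis','tap_grip','fixture','stand','block'):
        print(c,n,[(np.round(d['centre'],1),round(d['score'],2)) for d in tip_of(c,n)[:2]], [np.round(atz(f,d['centre'],{'stand_rim':.085,'probe':.085,'spot':.042,'tap_axis':.043,'tap_grip':.06,'block':.03}.get(n,0)),4) for d in tip_of(c,n)[:2]])
E
```

```text
orange scene [275.1618 203.0294] 68 [0.5707 0.1002 0.042 ]
orange top [249.     204.8571] 28 [0.5246 0.0867 0.042 ]
   tri [0.5288 0.0769 0.0876] [np.float64(0.015138456749693777), np.float64(0.015138456749693625)]
blue scene [254.5789 221.1053] 19 [0.4936 0.0898 0.042 ]
blue top [248.     218.6087] 23 [0.4945 0.0889 0.042 ]
   tri [0.4939 0.0892 0.0424] [np.float64(0.0005994911882149324), np.float64(0.0005994911882148)]
green scene [318.     252.2857] 7 [ 0.5402 -0.0801  0.043 ]
green top [327.1818 196.6364] 11 [ 0.5413 -0.0829  0.043 ]
   tri [ 0.5397 -0.0819  0.0457] [np.float64(0.0012182116671213257), np.float64(0.001218211667121509)]
capdot scene [202.5 132. ] 6 
capdot top [128.0714 194.6429] 14 
   tri [0.5221 0.3153 0.1648] [np.float64(0.001184328329627749), np.float64(0.0011843283296277326)]
bluegrip scene [207.9038 143.6346] 156 
bluegrip top [133.3889 189.5222] 90 
   tri [0.5408 0.3201 0.1131] [np.float64(0.004184939375667846), np.float64(0.004184939375667933)]
dial scene ((0.5506882667541504, -0.03701713681221008), 0.05268854647874832)
red scene [307.9651 236.8953] 86 [ 
[... 1298 characters left out ...]
6, 283.8]), 0.79), (array([251.3, 203.5]), 0.74)] [array([0.3559, 0.0877, 0.042 ]), array([0.5276, 0.0818, 0.042 ])]
top tap_axis [(array([306.5, 192.2]), 0.77)] [array([ 0.5515, -0.0382,  0.043 ])]
top tap_grip [(array([311.1, 199.6]), 0.6)] [array([ 0.5317, -0.0464,  0.06  ])]
top fixture [(array([251.3, 211.2]), 0.57), (array([161.5, 122.7]), 0.56)] [array([0.518, 0.083, 0.   ]), array([0.7262, 0.2888, 0.    ])]
top stand [(array([140.2, 194.8]), 0.57), (array([315.4, 200.6]), 0.5)] [array([0.5572, 0.3314, 0.    ]), array([ 0.5412, -0.0612,  0.    ])]
top block [(array([181.2, 260.8]), 0.78), (array([253.5, 283.5]), 0.61)] [array([0.4064, 0.2318, 0.03  ]), array([0.3569, 0.0777, 0.03  ])]
```

```bash
cat > m2.py <<'E'
from meas import *
print('-----',get_state()['clock'])
for c,b in dict(scene=(257,208,16,16),top=(242,198,16,14)).items():
    p,a,_=seg(F[c],b,(5,40,120),(25,255,255)); print('orange',c,p,a,atz(F[c],p,.042))
for c,f in F.items():
    p,a,m=seg(f,B[c]['dial'],(0,150,90),(10,255,255)); x,y,_,_=B[c]['dial']
    ys,xs=np.nonzero(m); W=np.array([atz(f,(u+x,v+y),.066)[:2] for u,v in zip(xs,ys)])
    mu=W.mean(0); w,V=np.linalg.eigh(np.cov(W.T)); d=V[:,1]; d=d*np.sign(d@(mu-[.5513,-.0376]))
    print('handle',c,mu,np.sqrt(w),d,np.degrees(np.arctan2(d[1],d[0]))+180-16, 'mean-dir',np.degrees(np.arctan2(*(mu-[.5513,-.0376])[::-1]))+180-16)
E
python3 m2.py | sed -n '/-----/,$p'
python3 - <<'E'
from h import *
# IK / reach checks
def rot(zax,yax):
    z=np.array(zax)/np.linalg.norm(zax); y=np.array(yax)-z*np.dot(yax,z); y/=np.linalg.norm(y)
    return cv2.Rodrigues(np.column_stack([np.cross(y,z),y,z]))[0].ravel()
a=np.array([-.0294,-.0127,.0798]);a/=np.linalg.norm(a); C=np.array([.5515,.328,.085])
for phi in range(0,180,30):
    y=[np.cos(np.radians(phi)),np.sin(np.radians(phi)),0]
    for s in(1,-1):
        y2=np.array(y)*s
        print(phi,s,[None if q is None else np.round(q,2) for q in(ik(C+a*.025,rot(-a,y2)),ik(C+a*.115,rot(-a,y2)),ik([.5246,.0867,.14],rot([0,0,-1],y2)), ik([.55,-.04,.05],rot([0,0,-1],y2)))])
E
```

```text
----- 4.8
orange scene [264.35 215.3 ] 20 [0.5236 0.0879 0.042 ]
orange top [249.1935 204.9032] 31 [0.5245 0.0863 0.042 ]
handle scene [ 0.5422 -0.0441] [0.0038 0.0147] [-0.8222 -0.5692] 18.69189563754574 mean-dir 19.521077162720587
handle top [ 0.5441 -0.0434] [0.0041 0.0131] [-0.8239 -0.5667] 18.522618674622436 mean-dir 22.999355052249598
0 1 [array([ 0.43,  0.3 , -0.58,  0.31, -0.01,  2.02]), array([ 0.43,  0.14, -0.54,  0.5 , -0.01,  2.02]), array([ 0.02,  0.34, -0.33,  0.9 ,  0.  ,  1.6 ]), array([-0.21,  0.47, -0.39,  0.71,  0.  ,  1.36])]
0 -1 [array([ 0.43,  0.3 , -0.58,  0.31, -0.01, -1.12]), array([ 0.43,  0.14, -0.54,  0.5 , -0.01, -1.12]), array([ 0.02,  0.34, -0.33,  0.9 ,  0.  , -1.55]), array([-0.21,  0.47, -0.39,  0.71,  0.  , -1.78])]
30 1 [array([ 0.43,  0.3 , -0.58,  0.31, -0.01,  1.46]), array([ 0.43,  0.14, -0.54,  0.5 , -0.01,  1.46]), array([ 0.02,  0.34, -0.33,  0.9 ,  0.  ,  1.07]), array([-0.21,  0.47, -0.39,  0.71,  0.  ,  0.84])]
30 -1 [array([ 0.43,  0.3 , -0.58,  0.31, -0.01, -1.68]), array([ 0.43,  0.14, -0.54,  0.5 , -0.01, -1.68]), array([ 0.02,  0.34
[... 1070 characters left out ...]
0.  , -0.5 ]), array([-0.21,  0.47, -0.39,  0.71, -0.  , -0.73])]
120 -1 [array([ 0.43,  0.3 , -0.58,  0.31, -0.01,  3.05]), array([ 0.43,  0.14, -0.54,  0.5 , -0.01,  3.05]), array([ 0.02,  0.34, -0.33,  0.9 , -0.  ,  2.64]), array([-0.21,  0.47, -0.39,  0.71, -0.  ,  2.41])]
150 1 [array([ 0.43,  0.3 , -0.58,  0.31, -0.01, -0.59]), array([ 0.43,  0.14, -0.54,  0.5 , -0.01, -0.59]), array([ 0.02,  0.34, -0.33,  0.9 ,  0.  , -1.02]), array([-0.21,  0.47, -0.39,  0.71,  0.  , -1.25])]
150 -1 [array([ 0.43,  0.3 , -0.58,  0.31, -0.01,  2.55]), array([ 0.43,  0.14, -0.54,  0.5 , -0.01,  2.55]), array([ 0.02,  0.34, -0.33,  0.9 ,  0.  ,  2.12]), array([-0.21,  0.47, -0.39,  0.71,  0.  ,  1.89])]
```

```bash
cat >> h.py <<'E'
def rot(zax,yax):
    z=np.array(zax,float)/np.linalg.norm(zax); y=np.array(yax)-z*np.dot(yax,z); y/=np.linalg.norm(y)
    return cv2.Rodrigues(np.column_stack([np.cross(y,z),y,z]))[0].ravel()
AX=np.array([.5513,-.0376,0])
def tapose(th,z,s=-1):
    b=np.radians(196+th); d=np.array([np.cos(b),np.sin(b),0])
    return AX+.024*d+[0,0,z], rot([0,0,-1],s*np.array([-d[1],d[0],0])*-1)
E
python3 - <<'E'
from h import *
np.set_printoptions(precision=3,suppress=True)
s=1
p,r=tapose(18.6,.13,s); q=ik(p,r); 
if q is None or abs(q[5]-2.3)>.5: s=-1;p,r=tapose(18.6,.13,s); q=ik(p,r)
print(s,q)
movep(p,r)
print(move_l(tapose(18.6,.051)[0],.1,until_force=8))
grab(20); st=get_state(); print(st['clock'],st['finger_gap'],st['grasp_force'],st['contact_force'],st['position'])
for th in (26,34,42,50,57,60.5):
    p,r=tapose(th,.051,s); move_l(p,.02,rot=r)
st=get_state(); print(st['clock'],st['contact_force'],st['wrist_torque'],st['position'])
sleep(.4); let_go()
move_l(p+[0,0,.1],.2)
print(get_state()['clock'],get_state()['position'])
E
```

```text
-1 [-0.234  0.353 -0.339  0.879  0.     2.303]
False
8.875 0.0012147814694220167 0.0 [ 0.233 -0.055  0.411] [ 0.531 -0.051  0.051]
10.6833 [-0.326 -0.159 -0.804] [-0.037 -0.049  0.005] [ 0.546 -0.061  0.051]
12.5167 [ 0.545 -0.061  0.15 ]
```

The gripper shut on nothing, so I look before going on.

```bash
python3 - <<'E'
from h import *
p,r=tapose(60,.15,-1)
st=get_state();print(st['eef_rot'],st['finger_gap'],cv2.Rodrigues(np.array(st['eef_rot']))[0])
im=[]
for c,b in dict(scene=(220,150,133,100),top=(240,140,133,100)).items():
    f=grab_frame(c); x,y,w,h=b; im.append(cv2.resize(cv2.cvtColor(f['img'],cv2.COLOR_RGB2BGR)[y:y+h,x:x+w],(400,300)))
    print(c,proj(f,AX+[0,0,.043]))
cv2.imwrite('pics/tap2.png',np.hstack(im))
E
python3 m2.py | sed -n '/-----/,$p'
```

```text
[-2.46668852e+00 -1.94454672e+00  7.36048872e-04] 1.001358500977172 [[ 2.33461758e-01  9.72365702e-01 -7.41492355e-04]
 [ 9.72365984e-01 -2.33461686e-01  1.83555967e-04]
 [ 5.37347081e-06 -7.63855243e-04 -9.99999708e-01]]
scene [308.45456651 239.0013091 ]
top [306.2175499  192.29126796]Traceback (most recent call last):
  File "m2.py", line 1, in <module>
    from meas import *
  File "meas.py", line 26, in <module>
    p,a,m=seg(f,B[c]['dial'],(0,150,100),(8,255,255)); print('red',c,p,a,atz(f,p,.065))
                                                                         ~~~^^^^^^^^^^
  File "h.py", line 9, in atz
    o,v=ray(f,px); return o+v*(z-o[2])/v[2]
        ~~~^^^^^^
  File "h.py", line 6, in ray
    k,d=K(f); u=cv2.undistortPoints(np.array([[px]],float),k,d)[0,0]
                ~~~~~~~~~~~~~~~~~~~^^^^^^^^^^^^^^^^^^^^^^^^^^^^
cv2.error: OpenCV(4.12.0) /io/opencv/modules/calib3d/src/undistort.dispatch.cpp:538: error: (-215:Assertion failed) npoints >= 0 && src.isContinuous() && (depth == CV_32F || depth == CV_64F) in function 'undistortPoints'
```

View pics/tap2.png

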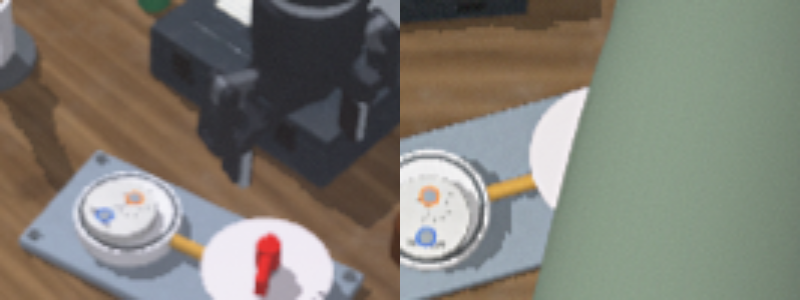

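Scene crop: the handle at about (308,238) has not moved, and the fingertips show at about (301,211) and (340,195). I compare those with where the TCP projects.

```bash
python3 - <<'E'
from h import *
st=get_state(); f=grab_frame('scene')
P=np.array(st['position']); R=cv2.Rodrigues(np.array(st['eef_rot']))[0]
print(P,'tcp',proj(f,P)); 
for s in(1,-1): print('open tip',s,proj(f,P-R[:,2]*.013+s*.0425*R[:,1]))
print('handle 24mm', proj(f,tapose(18.6,.06)[0]), proj(f,tapose(18.6,.071)[0]+0), 'hubtop',proj(f,AX+[0,0,.073]))
hs=cv2.cvtColor(f['img'],cv2.COLOR_RGB2HSV); m=cv2.inRange(hs,np.array((0,150,90)),np.array((10,255,255)))[215:265,282:338]; ys,xs=np.nonzero(m); print('red',xs.mean()+282,ys.mean()+215,xs.min()+282,xs.max()+282,ys.min()+215,ys.max()+215)
E
```

```text
[ 0.54454081 -0.06066286  0.14936613] tcp [316.4332437  216.48192533]
open tip 1 [333.31984033 205.63071683]
open tip -1 [299.94894421 219.63973713]
handle 24mm [306.94971886 242.38123288] [307.20835077 239.41687349] hubtop [309.17903336 230.94913778]
red 308.1931818181818 236.64772727272728 305 312 229 247
```

The visible tips sit about 9 px above where they are predicted, so I suspect a tool offset of about 20 mm. I check by touching the bare table with the fingers shut and taking a picture.

```bash
python3 - <<'E'
from h import *
np.set_printoptions(precision=4,suppress=True)
r=get_state()['eef_rot']
grab(20)
movep([.43,-.10,.06],r)
print(move_l([.43,-.10,-.03],.05,until_force=4))
st=get_state(); print(st['clock'],st['position'],st['contact_force'],st['finger_gap'])
f=grab_frame('scene'); print('proj tcp',proj(f,st['position']),'proj table',proj(f,[*st['position'][:2],0]))
u,v=proj(f,[*st['position'][:2],0]); x,y=int(u-50),int(v-55); print(x,y)
cv2.imwrite('pics/touch.png',cv2.resize(cv2.cvtColor(f['img'],cv2.COLOR_RGB2BGR)[y:y+75,x:x+100],(800,600),interpolation=cv2.INTER_CUBIC))
E
```

```text
False
16.1417 [ 0.4302 -0.1001 -0.0298] [-0.444  -0.33   -0.3787] -0.003556156978060541
proj tcp [288.4339 302.266 ] proj table [288.7972 295.258 ]
238 240
```

View pics/touch.png

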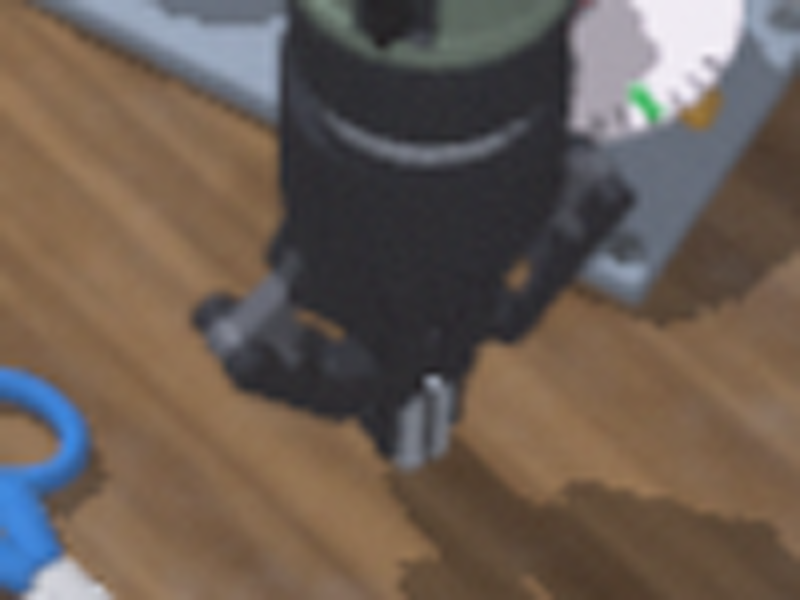

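The picture shows the shut tips at about (290,298), still clear of the table although z reads -0.03. So the reported TCP is low by a constant, and I carry on down to contact.

```bash
python3 - <<'E'
from h import *
np.set_printoptions(precision=4,suppress=True)
p=get_state()['position']
try: print(move_l([.43,-.10,-.07],.03,until_force=4))
except MotionError as e: print(e)
st=get_state(); print(st['clock'],st['position'],st['q'],st['contact_force'])
f=grab_frame('scene')
for z in (0,.005): print(atz(f,(290.3,298),z))
g=f['img'];x,y=250,250
cv2.imwrite('pics/touch2.png',cv2.resize(cv2.cvtColor(g,cv2.COLOR_RGB2BGR)[y:y+75,x:x+100],(800,600),interpolation=cv2.INTER_CUBIC))
E
```

```text
True
16.6 [ 0.4303 -0.1001 -0.0331] [-0.3957  0.451  -0.7395  0.3825 -0.0004  1.4108] [-0.9119 -0.3663  5.6704]
[ 0.4278 -0.1076  0.    ]
[ 0.4255 -0.1097  0.005 ]
```

View pics/touch2.png

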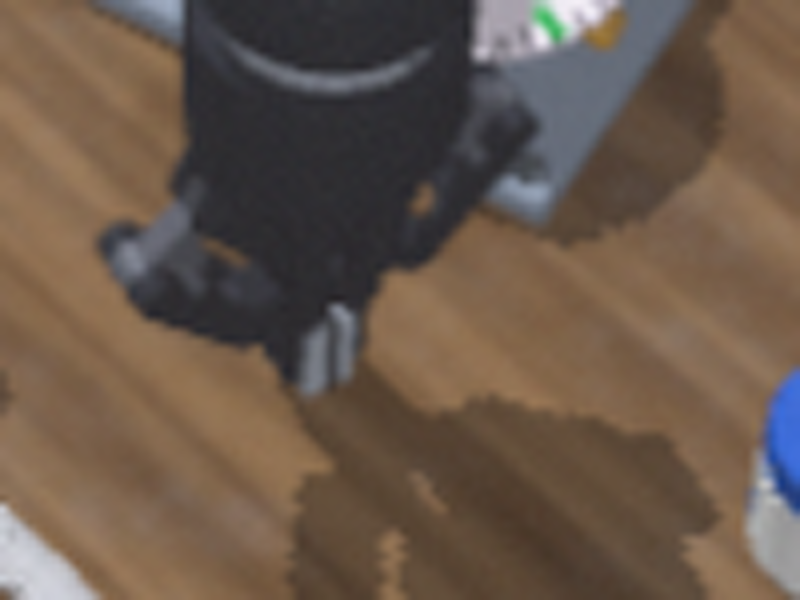

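Contact came at z = -0.0325 with x and y right to about 3 mm, so the real tips stand about 32 mm higher than reported. I redo the tap with that correction. I then tilt over the probe and take a picture, to see whether the offset runs along the tool or along world z.

```bash
cat > tap.py <<'E'
from h import *
np.set_printoptions(precision=3,suppress=True)
D=.0325
move_l([.43,-.10,.05],.25); let_go()
p,r=tapose(18.6,.095-D); movep(p,r)
print(move_l(tapose(18.6,.051-D)[0],.1,until_force=8))
grab(25); st=get_state(); print(st['clock'],st['finger_gap'],st['grasp_force'],st['contact_force'],st['position'])
if st['finger_gap']>.05:
    for th in (26,34,42,50,57,60.5):
        p,r=tapose(th,.051-D); move_l(p,.02,rot=r)
    st=get_state(); print(st['clock'],st['contact_force'],st['wrist_torque'],st['finger_gap'])
    sleep(.3); let_go(); move_l(p+[0,0,.07],.25)
    print(get_state()['clock'])
E
python3 tap.py
```

```text
False
20.0417 0.10906548588238911 28.14279019832611 [ 0.822 -2.934  1.859] [ 0.532 -0.052  0.019]
21.85 [ 1.618 -6.264  1.791] [-1.114 -0.189  0.118] 0.10987111634137543
23.3
```

The handle is gripped (9.3 mm gap) and turned. Next comes a tilted pre-grasp over the probe, with one composite picture to check the tap and the tool offset.

```bash
cat >> h.py <<'E'
D=.0325
t,az=np.radians(20),np.radians(204)
A=np.array([np.sin(t)*np.cos(az),np.sin(t)*np.sin(az),np.cos(t)])
CAP=np.array([.5221,.3153,.1648]); COL=CAP-.084*A
YC=np.array([np.cos(az-np.pi),np.sin(az-np.pi),0])
E
python3 - <<'E'
from h import *
R=rot(-A,YC)
tip=COL+A*.115            # wanted true tip
q=ik(tip-D*A,R); print(np.round(q,2))
movep(tip-D*A,R)
st=get_state(); P=np.array(st['position']); M=cv2.Rodrigues(np.array(st['eef_rot']))[0]; print(st['clock'],P,M[:,2])
big=[]
for c in('scene','top'):
    f=grab_frame(c); k=6
    u,v=proj(f,CAP); x,y=int(u-33),int(v-25)
    g=cv2.resize(cv2.cvtColor(f['img'],cv2.COLOR_RGB2BGR)[y:y+50,x:x+66],(396,300),interpolation=cv2.INTER_CUBIC)
    for off,col in((-D*M[:,2],(0,255,255)),(np.array([0,0,D]),(255,0,255))):
        for s in(1,-1):
            w=proj(f,P+off-M[:,2]*.013+s*.0425*M[:,1]); w=((w-[x,y]+.5)*6).astype(int); cv2.circle(g,tuple(map(int,w)),4,col,1)
    x,y=(282,215) if c=='scene' else (275,160)
    h=cv2.resize(cv2.cvtColor(f['img'],cv2.COLOR_RGB2BGR)[y:y+50,x:x+66],(396,300),interpolation=cv2.INTER_CUBIC)
    big.append(np.vstack([g,h]))
cv2.imwrite('pics/pre.png',np.hstack(big))
E
python3 m2.py | sed -n '/-----/,$p'
```

```text
[ 0.42  0.21 -0.52  0.49 -0.    1.57]
24.7083 [0.52286831 0.31459681 0.16283666] [ 0.31192675  0.1379128  -0.94004349]
----- 24.9083
orange scene [264.2727 215.4545] 22 [0.5231 0.0876 0.042 ]
orange top [249.3947 204.7368] 38 [0.5249 0.0859 0.042 ]
handle scene [ 0.5473 -0.0479] [0.0046 0.0148] [-0.3484 -0.9373] 53.60947051517405 mean-dir 52.83756446504657
handle top [ 0.5492 -0.0472] [0.0043 0.013 ] [-0.2387 -0.9711] 60.189562158916374 mean-dir 61.50782844102669
```

View pics/pre.png

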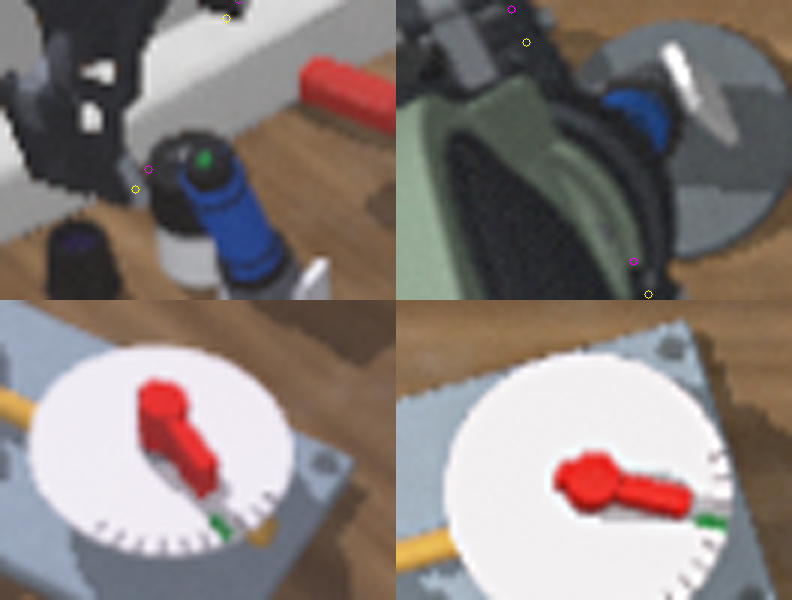

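Scene crop: the pads' tips agree with the yellow markers, so the offset runs along the tool. The handle points at the green mark in both dial crops (about 60°). Now I grasp the probe, draw it out and hover over the ring.

```bash
python3 - <<'E'
from h import *
np.set_printoptions(precision=4,suppress=True)
R=rot(-A,YC)
print(move_l(COL+A*(.024-D),.12,until_force=10))
grab(60); st=get_state(); print(st['clock'],st['finger_gap'],st['grasp_force'],st['contact_force'])
assert .2<st['finger_gap']<.45
move_l(COL+A*(.024+.085-D),.12)
st=get_state(); print(st['clock'],st['finger_gap'],st['grasp_force'],st['contact_force'])
movep([.524,.087,.042+.03+.091-D],rot([0,0,-1],YC))
st=get_state(); print(st['clock'],st['finger_gap'],st['position'],st['contact_force'])
big=[]
for c in('scene','top'):
    f=grab_frame(c); print(c,[(d['centre'],d['score']) for n in('probe_tip','spot') for d in tip_of(c,n)[:2]])
    w=proj(f,[.524,.087,.072]); u,v=proj(f,[.524,.087,.06]); x,y=int(u-33),int(v-30)
    g=cv2.resize(cv2.cvtColor(f['img'],cv2.COLOR_RGB2BGR)[y:y+50,x:x+66],(396,300),interpolation=cv2.INTER_CUBIC)
    print('expect tip',w,'crop',x,y,((w-[x,y]+.5)*6))
    big.append(g)
cv2.imwrite('pics/hover.png',np.hstack(big))
E
```

```text
False
26.4 0.2928203970565038 58.48365068435669 [-4.2616 -1.1784  5.2735]
27.2583 0.2895188158993596 59.00021016597748 [ 0.1425  0.6283 -1.2277]
28.1583 0.29116851781996456 [0.5238 0.0878 0.1301] [-0.8358  0.6567 -1.4906]
scene [([211.5, 262.0], 0.65), ([265.0, 214.1], 0.62)]
expect tip [264.6282 207.258 ] crop 231 180 [204.7693 166.5483]
top []
expect tip [248.4101 202.5083] crop 215 173 [203.4607 180.05  ]
```

View pics/hover.png

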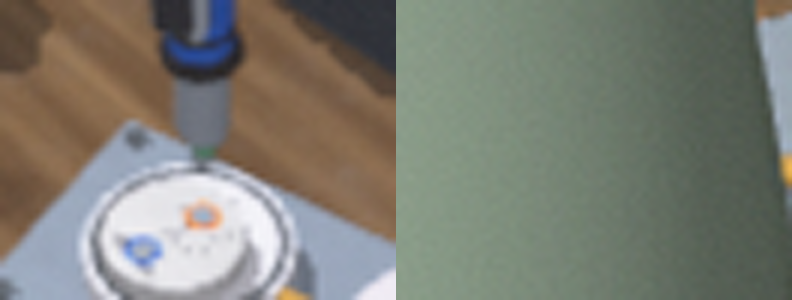

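The tip shows at scene crop (204,165), and I expected (205,166), so it is over the orange ring and upright. I press by force.

```bash
python3 - <<'E'
from h import *
np.set_printoptions(precision=4,suppress=True)
def fz(n=8):
    o=[]
    for _ in range(n): o.append(get_state()['contact_force']); sleep(.03)
    return np.mean(o,0)
x,y=.524,.087
move_l([x,y,.106],.06); sleep(.2); b=fz(); print('bias',b)
hit=move_l([x,y,.090],.012,until_force=2.5); z=get_state()['position'][2]; sleep(.2); F=fz()-b; print(hit,z,F,get_state()['clock'])
if hit:
    dz=np.clip((4-F[2])/500,-.003,.004); z2=get_state()['position'][2]-dz
    move_l([x,y,z2],.012); sleep(.2); F=fz()-b; st=get_state(); print(z2,st['position'],F,st['clock'],st['finger_gap'],st['wrist_torque'])
f=grab_frame('scene'); u,v=proj(f,[x,y,.06]); X,Y=int(u-33),int(v-30)
print(X,Y,(proj(f,[x,y,.042])-[X,Y]+.5)*6)
cv2.imwrite('pics/press.png',cv2.resize(cv2.cvtColor(f['img'],cv2.COLOR_RGB2BGR)[Y:Y+50,X:X+66],(792,600),interpolation=cv2.INTER_CUBIC))
E
```

```text
bias [ 0.0105 -0.2997 -1.3031]
True 0.09778436351225485 [1.8913 0.7301 2.7788] 30.7083
0.09525911178090839 [0.5239 0.087  0.0953] [1.0172 0.4206 4.0564] 31.525 0.2900405568560617 [ 0.0466 -0.2699  0.0348]
231 180 [205.2363 215.5217]
```

View pics/press.png

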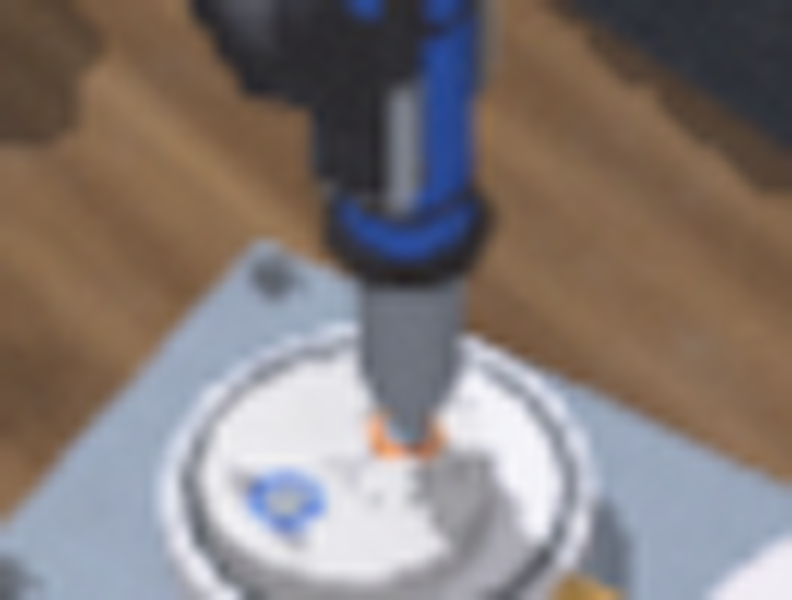

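The picture shows the nose inside the orange ring at crop (405,440), with the block in place. The force is 4.06 N and the nose is about 5 to 6 mm in, which agrees with the spring rate. I hold a moment and hand in.

```bash
python3 -c "
from cell import *
sleep(.5); s=get_state(); print(s['contact_force'],s['clock']); print(sign_off())"
```

```text
[ 1.14306614 -0.26967588  2.02444054] 32.075
the job is handed in; nothing more can be done
None
```

Handed in at about 32 s of the 48 s limit, verdict not shown: the tap handle points at the green mark, and the probe is held upright in the orange ring, last measured at about 4 N before a final raw reading of roughly 3.3 N.

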